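# Clamp a power module in the cam-lever test fixture

### The job

Push the long aluminium power module along its nest until it sits fully home against the stop. With the cam lever still standing up, turn the black hand nut clockwise until the rubber pad just touches the round steel spot on the module, so the clamping force will be right, and then flip the cam lever all the way over to clamp it. Let go, and leave the other things on the bench where they are.

Things in the scene. Friction and masses are not known exactly. Their poses are not given: they have to be found in the camera images.
- fixture: Cam clamp fixture, fixed to the bench: dark base plate 150 (x) x 350 (y) x 12 mm. Origin: centre of its underside on the bench, below the clamp's spindle; z up; the module is pushed along +y, the lever column (48 mm wide in x, y 108 to 152, top 107 mm) is at the +y end. The grey clamp arm, 34 mm wide, top 108 mm above the bench, reaches from the column over the nest to y = -28 mm.
- nest_stop (a point): Middle of the face of the aluminium stop block (fixture x 0, y 45 mm, 25 mm above the bench; the block's top is at 34 mm). The nest is two rails, 12 mm high on the base plate and 69 mm apart, from fixture y -105 to +45 mm.
- module: The power module, loose, 0.3 to 0.55 kg: plain aluminium block 64 (x) x 140 (y) x 26 mm on the base plate between the rails (underside 12 mm, flat top 38 mm above the bench). Origin: centre of its underside; y runs along its length to the stop. Three brass terminals at its tail (-y). It starts 35 to 60 mm short of the stop; home, its origin is at fixture y -25 mm.
- spot (a point): Centre of the top of the round steel spot, 34 mm across and 4 mm high, on the module's top (42 mm above the bench), 25 mm towards the nose from the module's middle. With the module home it lies straight under the pad.
- module_nose (a point): Middle of the module's +y end face, 13 mm above its underside; meets nest_stop.
- module_tail (a point): Middle of the module's -y end face (26 mm high, 64 mm wide), 13 mm above its underside; the place to push, towards the fixture's +y. It stays at least 65 mm clear of the arm when home.
- nut_grip (a point): On the hand nut's vertical axis at the height to grip, 142 mm above the bench (5.5 mm less once clamped). The nut is a black bar grip, 56 mm long, 14 mm thick, 36 mm tall (top at 151 mm, foot disc 32 mm across), with a small steel nose at one end of its foot. The point turns with the nut: x runs along the bar towards the nose, z up.
- nut (a joint): Turn of the hand nut, rad, growing clockwise seen from above; at 0 the bar lies along the fixture's x with the nose to +x. Each rad clockwise lowers the pad 4 mm (25 mm a turn); counter-clockwise raises it. Starts 0 to 1.2; the pad just touches the spot at about 2.5 (a little less if the lever leans); stops at -0.2 and 5. Stays where left (friction 0.06 Nm).
- pad_face (a point): Centre of the rubber pad's lower face (pad 24 mm across, 8 mm thick), on the sprung plunger under the spindle. Its height minus the height of spot (module home) is the gap; it starts 4 to 10 mm.
- pad (a joint): How far the sprung plunger is pushed up into the spindle, m: 0 when nothing presses the pad, up to 0.012; spring 3 N per mm.
- lever (a joint): Angle of the cam lever, rad: 0 standing straight up (open), 1.55 lying flat towards the fixture's +y (clamped, hard stop). Starts 0 to 0.25. Flipping it right over lowers arm, nut and pad evenly by 5.5 mm; it stays where it is left (friction 0.15 Nm).
- lever_tip (a point): On the lever's centre line inside the black handle at its end, 75 mm from the hinge axis; the handle is 24 mm wide along the hinge axis, 10 mm thick and 36 mm long, ending 88 mm from the hinge. z points along the lever away from the hinge; y is the way the tip moves when clamping.
- lever_hinge (a point): Hinge axis of the lever, 90 mm above the bench at fixture y = 130 mm; the axis runs along the fixture's x.
- screwdriver: Bystander: screwdriver 190 mm long lying on the bench.
- heatsink: Bystander: finned aluminium heat sink 50 x 80 x 32 mm; origin at the centre of its underside.
- spool: Bystander: plastic spool 60 mm across, 42 mm high; origin at the centre of its underside.
- spare: Bystander: shorter module 60 x 90 x 20 mm lying beside the fixture, without a steel spot; origin at the centre of its underside.
- tray: Bystander: open grey tray 110 x 150 x 30 mm; origin at the centre of its underside.
- bottle: Bystander: white bottle 52 mm across, 130 mm high; origin at the centre of its underside.

How it is judged:
On the way, in this order (a step that is already met when the one before it is completed fails the run):
1. the module sits home: its nose within 3 mm of the stop, lever still up (y of module_nose in the frame of fixture above 0.042 m and value of joint lever below 0.4 rad), for 0.2 s.
2. with the lever still up and the module home, the pad is set just touching the spot: gap under 2 mm, plunger pressed in less than 2 mm (all of step 1 and z of pad_face in the frame of spot below 0.002 m and value of joint pad below 0.002 m), for 0.2 s.
At the end, for the whole second after the job is handed in: The module is home (nose within 3 mm of the stop, spot within 6 mm of under the pad) and at rest, the lever is flipped over to within 0.12 rad of its stop, and the pad presses on the module with the right force: plunger pushed in 2.5 to 7.8 mm (about 8 to 23 N) (y of module_nose in the frame of fixture above 0.042 m and value of joint lever above 1.43 rad and value of joint pad between 0.0025 and 0.0078 m and contact force between pad and module above 5 N and horizontal distance between pad_face and spot below 0.006 m and linear speed of module below 0.01 m/s); the robot touches nothing.
It fails at once if a bystander on the bench is shifted more than 30 mm or the bottle is knocked over (distance of any of screwdriver, heatsink, spool, spare, tray, bottle from where it was at the start of the episode above 0.03 m or angle between bottle's own z axis and vertical above 0.6 rad).
It also fails if it takes over 72 s, if anything falls off the work surface, if the arm or the gripper's body presses on something with over 40 N, if the wrist force passes 120 N, or if a joint passes its speed limit or range.

### The arm

A 6-joint arm with a two-finger parallel gripper is mounted at the origin on the work surface. World frame = base frame: x ahead of the robot, y to its left, z up, the work surface at z = 0. Lengths are in m, angles in rad, forces in N, time in s.
With the tool pointing down it reaches from about 0.25 to 0.775 m from the base axis. Payload 4 kg.
Tool frame: the origin (TCP) lies midway between the tips of the shut fingers; the grasp point (between the pads) lies 19 mm behind it; z points along the fingers, x is the direction in which the jaws open and shut, and the axes are right-handed (so a half turn about z gives the same grasp; the last joint's range is limited). The gripper opens to 94 mm and grips with 3 to 60 N. Pads are 16 mm wide; open, the fingers measure 119 mm over their backs; the gripper's body (75 mm by 177 mm) begins 78 mm behind the grasp point.
Start: joints at [-1.267, 0.087, 1.371, -0, 1.684, -0.103], TCP at [0.218, -0.505, 0.206] pointing down, gripper open.
Joint ranges: [-3.1, 3.1], [-0.76, 2.03], [0.27, 2.55], [-1.08, 4.22], [0.17, 2.65], [-2.57, 2.57]. Speed limits (rad/s): [2.79, 2.79, 3.14, 3.14, 3.14, 3.14].

### API

Orientations are given as [roll, pitch, yaw] about the fixed x, y, z axes, in that order (R = Rz(yaw) Ry(pitch) Rx(roll)).
In Python, from bench import robot gives the robot as it stands.
- The arm moves only by the shell command python3 -m handwheel 'ROWS'. ROWS is a JSON object of lists of equal length, an entry for each row: "delta_pos": the shift along the tool's x, y, z in mm, a list of three; "rotation": the turn, a rotation vector about the tool's x, y, z in rad, a list of three; "claw": the closure, from -1 (fully open) to 1 (shut). In form: {"delta_pos": [[tx, ty, tz], ...], "rotation": [[wx, wy, wz], ...], "claw": [claw, ...]}. A call has exactly 8 rows; each row shifts and turns the commanded pose from where the row before left it, along the tool's axes as they then stand; what a row does not reach is not made up. A row lasts 1/8 s, in which the tool goes at most 62.5 mm and 10.7 degrees, less where a joint would pass 70% of its speed; a pose out of reach is approached as far as the arm can. A call with a gripper value outside its range is refused whole. The fingers move at their own pace and stop on an object; the grip force is fixed at half the most. Time passes only in rows, so rows that do not move let the fingers close, or fill a call up. It gives the time, the measured TCP pose, the force and the opening at its end, in the units of the state.
- robot.get_obs(): the state, without advancing time (a new reading comes with each control period).
- robot.snapshot(name): name is "scene" or "top" or "wrist"; returns a dict with "color" (384x512x3 uint8, red, green, blue), "intrinsics" (3x3 intrinsics, pixels), "k1" (the pictures are not rectified: a ray, as slopes to the right and down, at radius r is drawn at 1 + k1 r^2 times it, then the intrinsics apply), "eye" and "rotation" of the camera in the world. Camera axes: x right, y down, z forward; pixel columns grow to the right and rows downward; lengths in m; the calibration is good to about 2 mm. A picture is of the moment at which its call begins. There is no depth.
- robot.close_job(): hands the job in, once; it reports no verdict.
The state is a dict: "time": time; "joint_positions": joint angles; "qvel": joint speeds; "joint_torque": joint torques, N m; "tool_pos": TCP position; "ee_rot": TCP orientation; "wrist_force": force on the tool from outside, world axes, zero at the start; "wrist_torque": the same for the moment, N m; "width": finger opening in m.
Only numpy, scipy, OpenCV 4.12 (cv2) and the standard library are available. Lean on these libraries where they do the work, as an engineer would, in place of code of your own. Each camera call takes 0.05 s, during which the arm holds its last target.

## Working session

There is one attempt and no reset: what is moved stays moved. The work goes in short steps, Python scripts to look and compute and a shell command to move; the robot and the scene stay as the last step left them, time stands still between calls to the robot, and variables do not carry over. Pictures are saved under pics/ and viewed, and the job is handed in when it is done.

```bash
mkdir -p pics; ls; python3 - <<'E'
from bench import robot
import cv2,json
o=robot.get_obs();print(o)
for n in("scene","top","wrist"):
    s=robot.snapshot(n);cv2.imwrite(f"pics/{n}0.png",s["color"][:,:,::-1]);print(n,s["intrinsics"].tolist(),s["k1"],s["eye"],s["rotation"].tolist() if hasattr(s["rotation"],'tolist') else s["rotation"])
E
```

```text
pics
{'time': 0.0, 'joint_positions': array([-1.26712299e+00,  8.79276423e-02,  1.37223613e+00, -2.12748097e-05,
        1.68358112e+00, -1.03117515e-01]), 'qvel': array([-0.00165439, -0.0004404 ,  0.00015923, -0.00048965,  0.00096742,
       -0.00047751]), 'joint_torque': array([ 9.34532763e-04, -3.40181744e+01, -3.02422500e+01,  7.15667009e-02,
        3.29868088e-02, -1.50008509e-04]), 'tool_pos': array([ 0.21743258, -0.50460666,  0.20432832]), 'ee_rot': array([-3.14139215e+00,  2.14298485e-03, -1.16400764e+00]), 'wrist_force': array([-0.04877047, -0.68107726,  0.45550957]), 'wrist_torque': array([ 0.01901805, -0.02759802, -0.01686963]), 'width': 0.09417087665689268}
scene [[412.7529346846693, 0.0, 260.61294363549973], [0.0, 412.7529346846693, 193.94208707711672], [0.0, 0.0, 1.0]] -0.023161804234365348 [ 1.09461723 -0.37767309  1.1198589 ] [-2.5668977141939777, 0.011297770760513304, 0.9185599125720108]
top [[462.76945174199165, 0.0, 260.3590784589935], [0.0, 462.76945174199165, 195.27094619561004], [0.0, 0.0, 1.0]] 0.028622877659690744 [ 0.29005624 -0.00826935  1.42427071] [-2.944650958484556, 0.005813581679457558, -1.5941711413520585]
wrist [[323.50028448130706, 0.0, 260.80656870788636], [0.0, 323.50028448130706, 194.67092144373856], [0.0, 0.0, 1.0]] -0.06400029307324658 [ 0.29216913 -0.47295929  0.38227685] [2.8600924965400996, 0.0026986597557525638, -1.1628372457496179]
```

View pics/scene0.png

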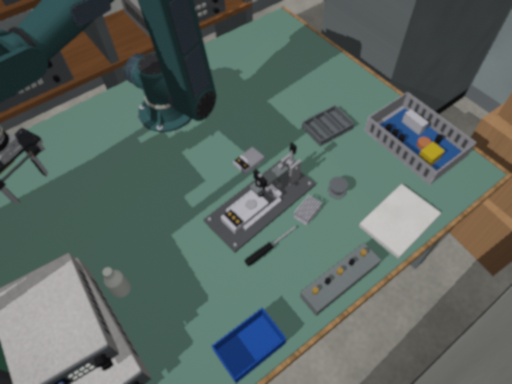

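View pics/top0.png

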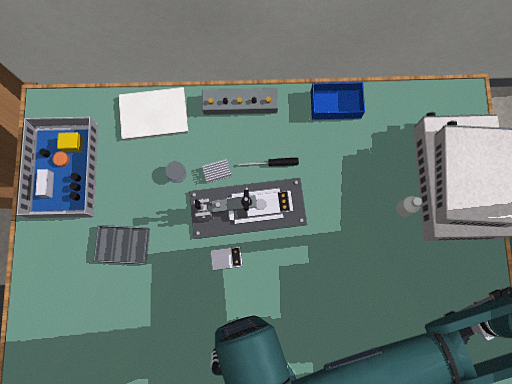

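View pics/wrist0.png

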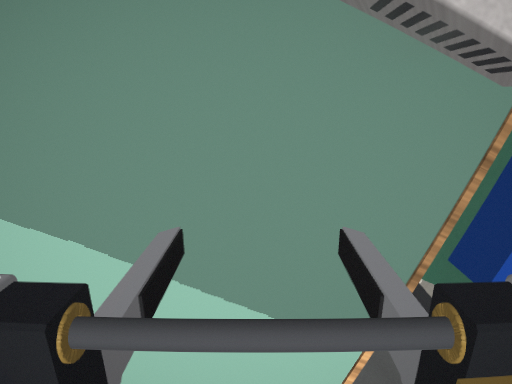

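```bash
cat > h.py <<'E'
import numpy as np,cv2
from scipy.spatial.transform import Rotation as R
def rot(s): return R.from_euler('xyz',s["rotation"]).as_matrix()
def ray(s,u,v):
    K=s["intrinsics"];p=np.array([(u-K[0][2])/K[0][0],(v-K[1][2])/K[1][1]])
    q=p.copy()
    for _ in range(20): q=p/(1+s["k1"]*(q@q))
    d=rot(s)@np.array([q[0],q[1],1]);return np.array(s["eye"]),d/np.linalg.norm(d)
def proj(s,P):
    K=s["intrinsics"];c=rot(s).T@(np.array(P)-np.array(s["eye"]));q=c[:2]/c[2];q=q*(1+s["k1"]*(q@q))
    return np.array([K[0][0]*q[0]+K[0][2],K[1][1]*q[1]+K[1][2]])
def onz(s,u,v,z):
    e,d=ray(s,u,v);return e+d*(z-e[2])/d[2]
def tri(obs):
    A=np.zeros((3,3));b=np.zeros(3)
    for s,u,v in obs:
        e,d=ray(s,u,v);M=np.eye(3)-np.outer(d,d);A+=M;b+=M@e
    x=np.linalg.solve(A,b)
    return x,[float(np.linalg.norm(proj(s,x)-[u,v])) for s,u,v in obs]
def crop(s,name,c,w,k):
    im=s["color"][:,:,::-1];u,v=c;x0,y0=max(0,u-w),max(0,v-int(w*.75))
    im=im[y0:v+int(w*.75),x0:u+w];im=cv2.resize(im,None,fx=k,fy=k,interpolation=cv2.INTER_CUBIC)
    cv2.imwrite("pics/"+name+".png",im);print(name,"x0,y0",x0,y0,"k",k)
E
python3 - <<'E'
from bench import robot
from h import *
import pickle
t=robot.snapshot("top");s=robot.snapshot("scene")
pickle.dump((t,s),open("c0.pkl","wb"))
crop(t,"tc",(247,208),66,6);crop(s,"sc",(260,195),66,6)
E
```

```text
tc x0,y0 181 159 k 6
sc x0,y0 194 146 k 6
```

View pics/tc.png

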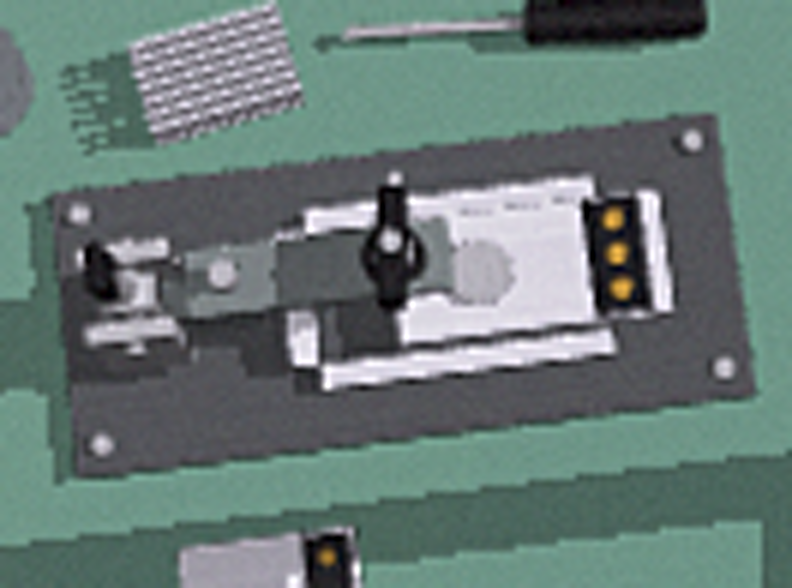

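View pics/sc.png

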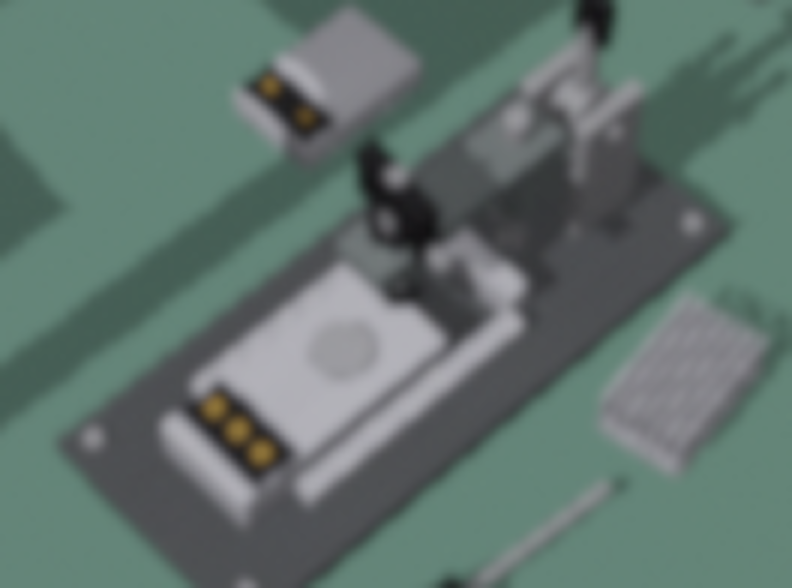

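```bash
python3 - <<'E'
from h import *
import pickle
t,s=pickle.load(open("c0.pkl","rb"))
T=lambda u,v:(t,181+u/6-.42,159+v/6-.42)
S=lambda u,v:(s,194+u/6-.42,146+v/6-.42)
C=[onz(*T(*p),.012) for p in[(55,195),(715,115),(757,395),(78,475)]]
for c in C:print(c)
c=np.mean(C,0);yd=(C[0]+C[3]-C[1]-C[2]);yd/=np.linalg.norm(yd);print("centre",c,"ydir",yd, "psi",np.degrees(np.arctan2(-yd[0],yd[1])))
# screws
print("screws top+scene", tri([T(693,140),S(92,437)]), tri([T(102,444),S(692,222)]))
print("spot",tri([T(482,272),S(343,350)]))
print("spindle tip",tri([T(392,238),S(397,178)]))
print("lever tip", tri([T(97,250),S(595,5)]))
for n,p in dict(tailL=(660,192),tailR=(672,310)).items(): print(n,onz(*T(*p),.038))
E
```

```text
[0.59068834 0.2131737  0.012     ]
[ 0.62491177 -0.13133436  0.012     ]
[ 0.47725316 -0.14690078  0.012     ]
[0.44463846 0.20047073 0.012     ]
centre [0.53437293 0.03385232 0.012     ] ydir [-9.61560568e-02  9.95366271e-01 -3.19442453e-16] psi 5.517861624668604
screws top+scene (array([ 0.57180622, -0.13534506,  0.14262644]), [9.973428444574399, 10.410567090530227]) (array([ 0.49695206,  0.23818702, -0.12716081]), [10.669516738088555, 9.892415708670137])
spot (array([ 0.54013814, -0.00777561,  0.03667664]), [0.014474395351262421, 0.014321813562768565])
spindle tip (array([0.53645205, 0.03297106, 0.14977457]), [0.3743907624091805, 0.36383655850820146])
lever tip (array([0.52809584, 0.1651486 , 0.1743714 ]), [1.3055134687913168, 1.2137468497913149])
tailL [ 0.57913536 -0.09944847  0.038     ]
tailR [ 0.5180665 -0.1033041  0.038    ]
```

```bash
cat >> h.py <<'E'
FC=np.array([.5344,.0339]);PSI=np.radians(5.52)
def F(x,y,z=None,c=FC,psi=PSI):
    p=np.array(c)+np.array([np.cos(psi)*x-np.sin(psi)*y,np.sin(psi)*x+np.cos(psi)*y])
    return np.r_[p,z] if z is not None else p
def toF(P):
    d=np.array(P[:2])-FC;return np.array([np.cos(PSI)*d[0]+np.sin(PSI)*d[1],-np.sin(PSI)*d[0]+np.cos(PSI)*d[1]])
def plan(pos,yaw,n,start=None):
    "per-row shift/turn to reach pose, tool down, from measured pose"
    from bench import robot
    o=robot.get_obs()
    p,Rm=(o["tool_pos"],R.from_euler('xyz',o["ee_rot"])) if start is None else (start[0],R.from_euler('xyz',[np.pi,0,start[1]]))
    Rt=R.from_euler('xyz',[np.pi,0,yaw]);rv=(Rm.inv()*Rt).as_rotvec()/n
    st=(np.array(pos)-p)/n
    print("rotvec/row",np.round(rv,4),"t",o["time"])
    for i in range(n): print(np.round((Rm*R.from_rotvec(rv*i)).inv().apply(st)*1000,1).tolist())
E
python3 - <<'E'
from h import *
print(F(0,-170,0)*0+F(0,-.170,.2))
plan(F(0,-.170,.2),PSI,16)
E
```

```text
[ 0.55075284 -0.13531166  0.2       ]
rotvec/row [-0.      0.0001 -0.0788] t 0.25
[-13.0, -28.3, 0.3]
[-10.7, -29.2, 0.3]
[-8.4, -30.0, 0.3]
[-6.0, -30.5, 0.3]
[-3.6, -30.9, 0.3]
[-1.1, -31.1, 0.3]
[1.3, -31.1, 0.3]
[3.8, -30.9, 0.3]
[6.2, -30.5, 0.3]
[8.6, -29.9, 0.3]
[10.9, -29.1, 0.3]
[13.1, -28.2, 0.3]
[15.3, -27.1, 0.3]
[17.4, -25.8, 0.3]
[19.4, -24.3, 0.3]
[21.2, -22.7, 0.3]
```

```bash
python3 -m handwheel '{"delta_pos":[[-13,-28,0],[-11,-29,0],[-8,-30,0],[-6,-30.5,0],[-3.5,-31,0],[-1,-31,0],[1.5,-31,0],[4,-31,0]],"rotation":[[0,0,-0.079],[0,0,-0.079],[0,0,-0.079],[0,0,-0.079],[0,0,-0.079],[0,0,-0.079],[0,0,-0.079],[0,0,-0.079]],"claw":[0.5,0.5,0.5,0.5,0.5,0.5,0.5,0.5]}'
python3 -m handwheel '{"delta_pos":[[6,-30.5,0],[8.5,-30,0],[11,-29,0],[13,-28,0],[15,-27,0],[17.5,-26,0],[19.5,-24,0],[21,-23,0]],"rotation":[[0,0,-0.079],[0,0,-0.079],[0,0,-0.079],[0,0,-0.079],[0,0,-0.079],[0,0,-0.079],[0,0,-0.079],[0,0,-0.079]],"claw":[0.5,0.5,0.5,0.5,0.5,0.5,0.5,0.5]}'
python3 - <<'E'
from bench import robot
import cv2,pickle
s=robot.snapshot("wrist");cv2.imwrite("pics/w1.png",cv2.resize(s["color"][:,:,::-1],(768,576)));pickle.dump(s,open("w1.pkl","wb"))
E
```

```text
time: 1.25
tool_pos: [0.3848, -0.3199, 0.2054]
ee_rot: [3.142, -0.0, -0.529]
wrist_force: [0.2, -0.4, -0.8]
width: 0.0241
time: 2.25
tool_pos: [0.5503, -0.1347, 0.2053]
ee_rot: [3.142, 0.0, 0.103]
wrist_force: [0.2, -0.3, 0.0]
width: 0.0235
```

View pics/w1.png

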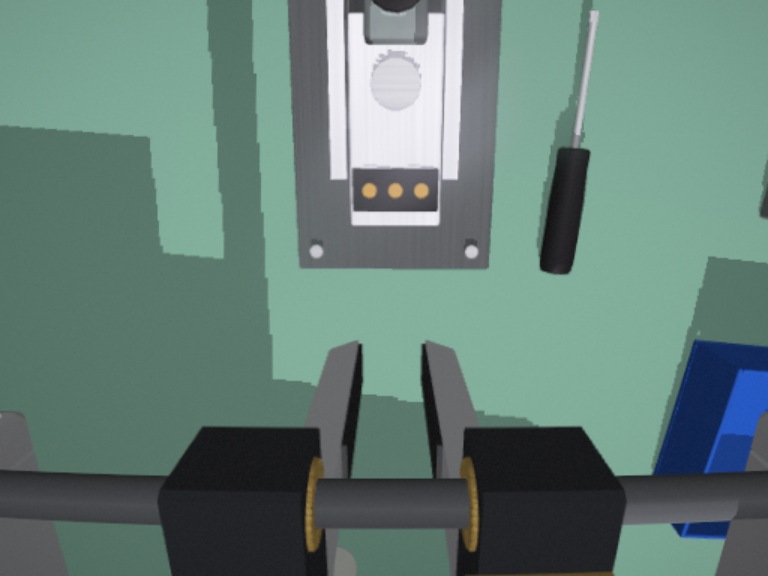

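Wrist view shows the module with the tail edge at about (351–439, 225), plate end corners at (300,268) and (489,268), spot at (396,82), and the fingers in line with the module.

```bash
python3 - <<'E'
from h import *
import pickle
s=pickle.load(open("w1.pkl","rb"));t,sc=pickle.load(open("c0.pkl","rb"))
W=lambda u,v:(s,(u+.5)/1.5-.5,(v+.5)/1.5-.5)
for n,p,z in[("plL",(300,268),.012),("plR",(489,268),.012),("tailL",(351,225),.038),("tailR",(439,225),.038),("spot",(396,82),.042),("railL",(338,180),.024),("railR",(450,180),.024)]:
    P=onz(*W(*p),z);print(n,P,toF(P)*1000)
T=lambda u,v:(t,181+u/6-.42,159+v/6-.42)
S=lambda u,v:(sc,194+u/6-.42,146+v/6-.42)
x=tri([T(482,272),W(396,82),S(343,350)]);print(x,toF(x[0]))
x=tri([T(660,192),W(351,225)]);print("tail L",x,toF(x[0]))
plan(F(0,-.165,.027),PSI,8)
E
```

```text
plL [ 0.47940559 -0.14827458  0.012     ] [ -72.26334495 -176.03969075]
plR [ 0.62726834 -0.13282734  0.012     ] [  76.39963808 -174.88747865]
tailL [ 0.51841809 -0.10646108  0.038     ] [ -29.40957458 -138.17282649]
tailR [ 0.58081481 -0.09994366  0.038     ] [  33.32471967 -137.68777248]
spot [ 0.54022637 -0.00853191  0.042     ] [  1.71769303 -42.79560083]
railL [ 0.50535518 -0.07689508  0.024     ] [ -39.56786598 -107.48737173]
railR [ 0.58611172 -0.06846681  0.024     ] [  41.62492055 -106.86641747]
(array([ 0.54015974, -0.0077936 ,  0.03669225]), [0.01890065364749485, 0.04478124123642393, 0.013498394935385094]) [ 0.00172239 -0.04205431]
tail L (array([ 0.53432822, -0.08055718,  0.24438317]), [2.1406970958315203, 12.916000898582496]) [-0.01108145 -0.1139195 ]
rotvec/row [-0.0003 -0.0002  0.0014] t 2.3
[-0.3, -0.1, 22.2]
[-0.3, -0.1, 22.2]
[-0.3, -0.1, 22.2]
[-0.3, -0.1, 22.2]
[-0.3, -0.2, 22.2]
[-0.3, -0.2, 22.2]
[-0.2, -0.2, 22.2]
[-0.2, -0.2, 22.2]
```

```bash
sed -i 's/^FC=.*/FC=np.array([.5362,.0330]);PSI=np.radians(5.9)/' h.py
python3 -m handwheel '{"delta_pos":[[1,0,22],[0,0,22],[0,0,22],[0,0,22],[0,0,22],[0,0,22],[0,0,22],[0,0,22]],"rotation":[[0,0,0],[0,0,0],[0,0,0],[0,0,0],[0,0,0],[0,0,0],[0,0,0],[0,0,0]],"claw":[0.5,0.5,0.5,0.5,0.5,0.5,0.5,0.5]}'
python3 - <<'E'
from h import *
from bench import robot
o=robot.get_obs();print(toF(o["tool_pos"])*1000,o["tool_pos"])
E
```

```text
time: 3.3
tool_pos: [0.5505, -0.1356, 0.0287]
ee_rot: [3.141, 0.0, 0.099]
wrist_force: [-0.5, -1.0, -0.2]
width: 0.0232
[  -3.10202669 -169.21119099] [ 0.55050805 -0.13563371  0.02865989]
```

```bash

python3 -m handwheel '{"delta_pos":[[2,-7,0],[0,-7,0],[0,-7,0],[0,-7,0],[0,-7,0],[0,-7,0],[0,-7,0],[0,-6,0]],"rotation":[[0,0,0],[0,0,0],[0,0,0],[0,0,0],[0,0,0],[0,0,0],[0,0,0],[0,0,0]],"claw":[0.5,0.5,0.5,0.5,0.5,0.5,0.5,0.5]}'
python3 - <<'E'
from h import *
from bench import robot
o=robot.get_obs();print(toF(o["tool_pos"])*1000,o["tool_pos"])
s=robot.snapshot("wrist");cv2.imwrite("pics/w2.png",cv2.resize(s["color"][:,:,::-1],(768,576)))
E
```

```text
time: 4.3
tool_pos: [0.5483, -0.0813, 0.0309]
ee_rot: [3.139, -0.003, 0.1]
wrist_force: [0.2, -5.8, 4.7]
width: 0.0236
[   0.32252462 -114.96089992] [ 0.54833794 -0.08131878  0.03085617]
```

View pics/w2.png

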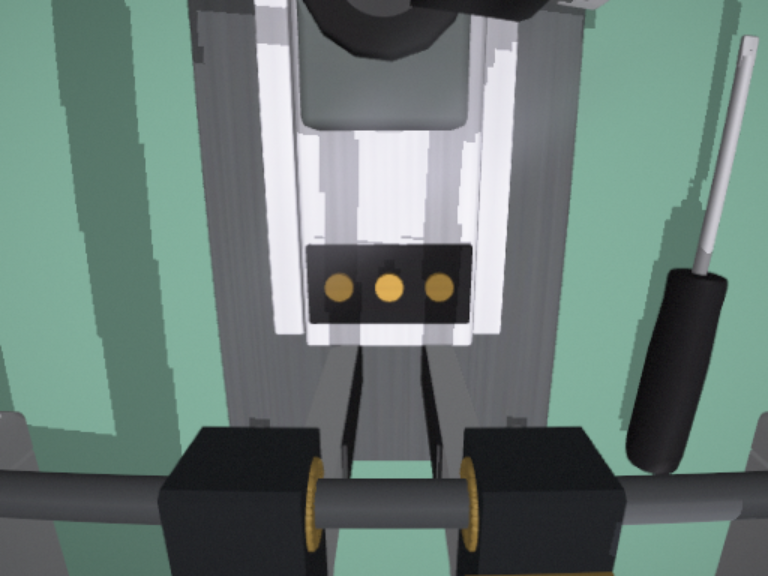

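The tail edge (y≈345) now sits just outside the rail ends (y≈333), and the fingers push it squarely. I'll continue slowly to the stop.

```bash

python3 -m handwheel '{"delta_pos":[[0,-2,0],[0,-2,0],[0,-2,0],[0,-1.5,0],[0,-1.5,0],[0,-1,0],[0,-1,0],[0,0,0]],"rotation":[[0,0,0],[0,0,0],[0,0,0],[0,0,0],[0,0,0],[0,0,0],[0,0,0],[0,0,0]],"claw":[0.5,0.5,0.5,0.5,0.5,0.5,0.5,0.5]}'
python3 -m handwheel '{"delta_pos":[[0,-1,0],[0,-1,0],[0,0,0],[0,0,0],[0,0,0],[0,0,0],[0,0,0],[0,0,0]],"rotation":[[0,0,0],[0,0,0],[0,0,0],[0,0,0],[0,0,0],[0,0,0],[0,0,0],[0,0,0]],"claw":[0.5,0.5,0.5,0.5,0.5,0.5,0.5,0.5]}'
python3 - <<'E'
from h import *
from bench import robot
o=robot.get_obs();print(toF(o["tool_pos"])*1000,o["tool_pos"])
E
```

```text
time: 5.35
tool_pos: [0.5472, -0.0716, 0.0307]
ee_rot: [3.137, -0.002, 0.1]
wrist_force: [2.1, -7.4, 4.6]
width: 0.0234
time: 6.35
tool_pos: [0.5472, -0.0715, 0.0307]
ee_rot: [3.134, -0.002, 0.099]
wrist_force: [2.0, -10.6, 3.4]
width: 0.0232
[   0.21301295 -105.10166759] [ 0.54721555 -0.07152303  0.0307176 ]
```

```bash

python3 -m handwheel '{"delta_pos":[[0,-1.5,0],[0,-1.5,0],[0,-1.5,0],[0,0,0],[0,0,0],[0,0,0],[0,0,0],[0,0,0]],"rotation":[[0,0,0],[0,0,0],[0,0,0],[0,0,0],[0,0,0],[0,0,0],[0,0,0],[0,0,0]],"claw":[0.5,0.5,0.5,0.5,0.5,0.5,0.5,0.5]}'
python3 - <<'E'
from h import *
from bench import robot
o=robot.get_obs();print(toF(o["tool_pos"])*1000,o["tool_pos"])
s=robot.snapshot("wrist");cv2.imwrite("pics/w3.png",cv2.resize(s["color"][:,:,::-1],(768,576)))
s=robot.snapshot("top");crop(s,"t3",(247,208),66,6)
E
```

```text
time: 7.35
tool_pos: [0.5473, -0.0714, 0.0308]
ee_rot: [3.125, -0.003, 0.099]
wrist_force: [2.0, -21.0, 1.6]
width: 0.0232
[   0.28194317 -104.98412646] [ 0.54727203 -0.07139902  0.03083951]
t3 x0,y0 181 159 k 6
```

View pics/w3.png

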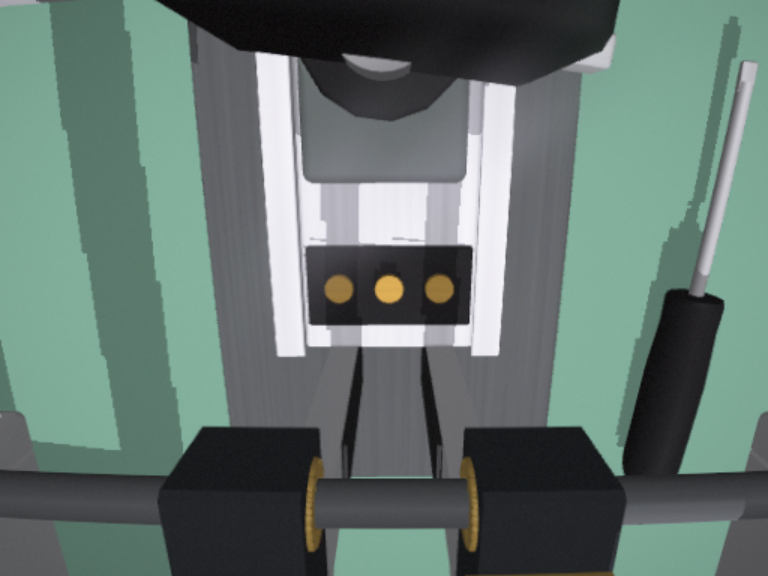

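View pics/t3.png

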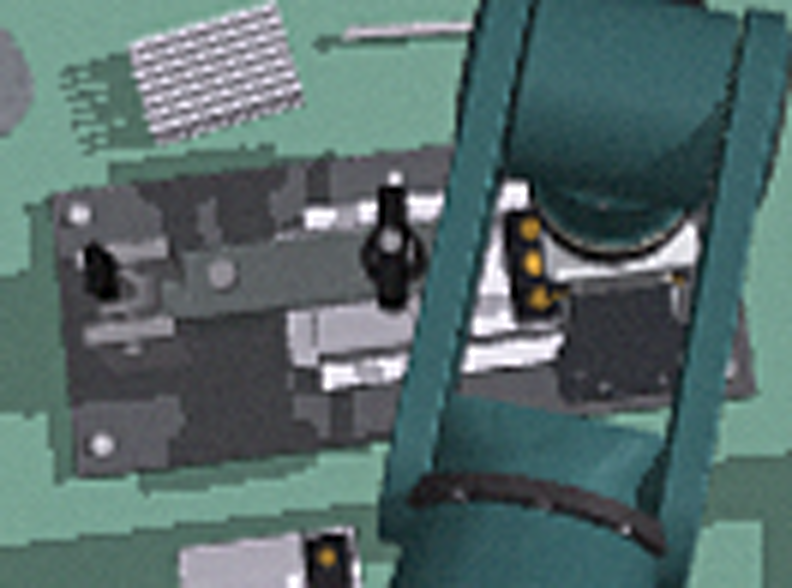

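```bash

python3 -m handwheel '{"delta_pos":[[0,10,0],[0,20,0],[0,5,-20],[0,0,-34],[0,0,-34],[0,0,-34],[0,0,-34],[0,0,-34]],"rotation":[[0,0,0],[0,0,0],[0,0,0],[0,0,0],[0,0,0],[0,0,0],[0,0,0],[0,0,0]],"claw":[0.5,0.5,0.5,0.5,0.5,0.5,0.5,0.5]}'
python3 - <<'E'
from h import *
from bench import robot
o=robot.get_obs();print(toF(o["tool_pos"])*1000,o["tool_pos"])
s=robot.snapshot("wrist");cv2.imwrite("pics/w4.png",cv2.resize(s["color"][:,:,::-1],(768,576)))
import pickle;pickle.dump(s,open("w4.pkl","wb"))
plan(F(0,0,.225),1.57,12)
E
```

```text
time: 8.45
tool_pos: [0.5485, -0.0974, 0.2195]
ee_rot: [-3.139, 0.002, 0.101]
wrist_force: [0.5, -0.0, -0.1]
width: 0.0238
[  -1.15881186 -130.924991  ] [ 0.54850544 -0.09735057  0.21952215]
rotvec/row [ 0.0005 -0.0004 -0.1224] t 8.5
[-0.1, -11.0, 0.0]
[1.2, -10.9, 0.0]
[2.6, -10.7, 0.0]
[3.8, -10.3, 0.0]
[5.1, -9.7, 0.0]
[6.2, -9.0, 0.0]
[7.3, -8.2, 0.0]
[8.2, -7.3, 0.0]
[9.1, -6.2, 0.0]
[9.8, -5.1, 0.0]
[10.3, -3.8, 0.0]
[10.7, -2.5, 0.0]
```

View pics/w4.png

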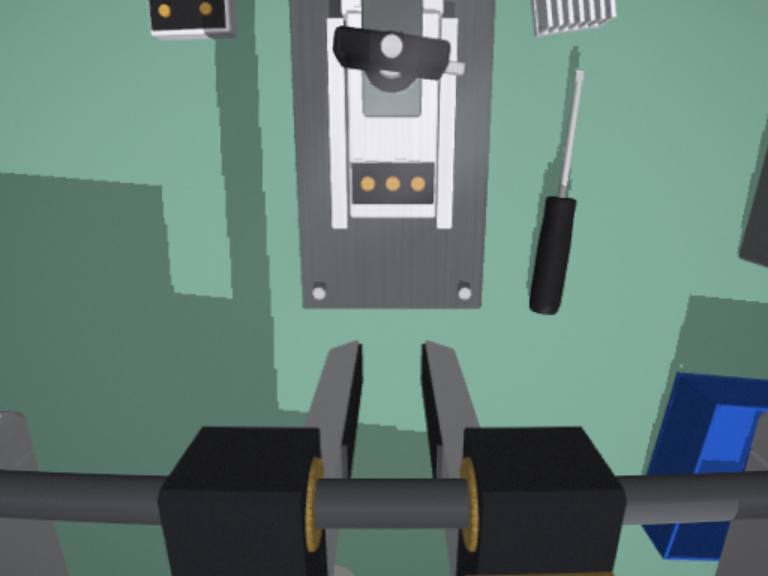

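The nut bar runs from about (338,28) to (450,42) on its far edge, with the nose at the right (458,68) and the spindle end at (391,45). The module tail is inside the rail ends.

```bash
python3 - <<'E'
from h import *
import pickle
s=pickle.load(open("w4.pkl","rb"));t,sc=pickle.load(open("c0.pkl","rb"))
W=lambda u,v:(s,(u+.5)/1.5-.5,(v+.5)/1.5-.5)
a=onz(*W(338,28),.151);b=onz(*W(449,42),.151);d=b-a
print(a,b,np.linalg.norm(d),"world ang",np.arctan2(d[1],d[0]))
T=lambda u,v:(t,181+u/6-.42,159+v/6-.42)
S=lambda u,v:(sc,194+u/6-.42,146+v/6-.42)
x=tri([T(392,240),W(391,45),S(397,178)]);print(x,toF(x[0]))
for p in[(302,307),(482,307)]:print(onz(*W(*p),.012),toF(onz(*W(*p),.012)))
for p in[(351,217),(434,217)]:print(onz(*W(*p),.038),toF(onz(*W(*p),.038)))
E
```

```text
[0.50970721 0.03745988 0.151     ] [0.56188923 0.03662578 0.151     ] 0.0521886851777021 world ang -0.01598307253921287
(array([0.53548058, 0.03315782, 0.1485674 ]), [0.3863843697971516, 0.7797005306763003, 0.22466816455365113]) [-0.00069939  0.00023094]
[ 0.47807147 -0.14725054  0.012     ] [-0.07634902 -0.17332055]
[ 0.62765503 -0.13181739  0.012     ] [ 0.07402858 -0.17334521]
[ 0.51481603 -0.06493419  0.038     ] [-0.0313376 -0.0952173]
[ 0.57585773 -0.05866666  0.038     ] [ 0.03002501 -0.0952576 ]
```

```bash

python3 -m handwheel '{"delta_pos":[[0,-11,0],[1,-11,0],[2.5,-11,0],[4,-10,0],[5,-10,0],[6,-9,0],[7,-8,0],[8,-7,0]],"rotation":[[0,0,-0.122],[0,0,-0.122],[0,0,-0.122],[0,0,-0.122],[0,0,-0.122],[0,0,-0.122],[0,0,-0.122],[0,0,-0.122]],"claw":[0,0,0,0,0,0,0,0]}'
python3 -m handwheel '{"delta_pos":[[9,-6,0],[10,-5,0],[10,-4,0],[11,-2.5,0],[0,0,0],[0,0,0],[0,0,0],[0,0,0]],"rotation":[[0,0,-0.122],[0,0,-0.122],[0,0,-0.122],[0,0,-0.122],[0,0,0],[0,0,0],[0,0,0],[0,0,0]],"claw":[0,0,0,0,0,0,0,0]}'
python3 - <<'E'
from h import *
from bench import robot
o=robot.get_obs();print(toF(o["tool_pos"])*1000,o["tool_pos"])
s=robot.snapshot("wrist");cv2.imwrite("pics/w5.png",cv2.resize(s["color"][:,:,::-1],(768,576)))
import pickle;pickle.dump(s,open("w5.pkl","wb"))
E
```

```text
time: 9.5
tool_pos: [0.5386, -0.0103, 0.218]
ee_rot: [-3.138, -0.0, 1.081]
wrist_force: [0.8, 0.0, 0.3]
width: 0.0467
time: 10.5
tool_pos: [0.5348, 0.0324, 0.2194]
ee_rot: [-3.141, 0.0, 1.563]
wrist_force: [-0.0, 0.6, 0.6]
width: 0.0468
[-1.48704326 -0.43692135] [0.53476575 0.03241254 0.21938536]
```

View pics/w5.png

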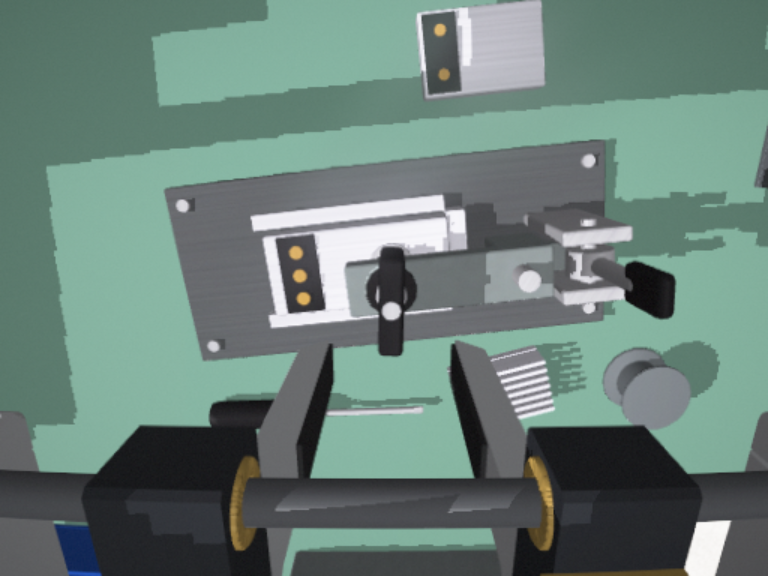

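The bar hangs straight between the open fingers (bar at x≈391, fingertips 332 and 455). I'll lower and grip.

```bash

python3 -m handwheel '{"delta_pos":[[0.5,1,16],[0,0,16],[0,0,16],[0,0,16],[0,0,16],[0,0,16],[0,0,0],[0,0,0]],"rotation":[[0,0,0],[0,0,0],[0,0,0],[0,0,0],[0,0,0],[0,0,0],[0,0,0],[0,0,0]],"claw":[0,0,0,0,0,0,0,0]}'
python3 -m handwheel '{"delta_pos":[[0,0,0],[0,0,0],[0,0,0],[0,0,0],[0,0,0],[0,0,0],[0,0,0],[0,0,0]],"rotation":[[0,0,0],[0,0,0],[0,0,0],[0,0,0],[0,0,0],[0,0,0],[0,0,0],[0,0,0]],"claw":[1,1,1,1,1,1,1,1]}'
python3 - <<'E'
from h import *
from bench import robot
o=robot.get_obs();print(toF(o["tool_pos"])*1000,o["tool_pos"],o["ee_rot"],o["wrist_torque"])
s=robot.snapshot("wrist");cv2.imwrite("pics/w6.png",cv2.resize(s["color"][:,:,::-1],(768,576)))
E
```

```text
time: 11.55
tool_pos: [0.5361, 0.0332, 0.1239]
ee_rot: [3.141, 0.0, 1.564]
wrist_force: [-0.5, 0.3, -0.5]
width: 0.0469
time: 12.55
tool_pos: [0.536, 0.0324, 0.1238]
ee_rot: [3.141, 0.002, 1.564]
wrist_force: [0.0, -5.6, 1.7]
width: 0.0149
[-0.28110789 -0.57337849] [0.53597932 0.03240076 0.12376273] [3.14095841e+00 1.60552993e-03 1.56359119e+00] [-1.02814962 -0.09074241  0.00687008]
```

View pics/w6.png

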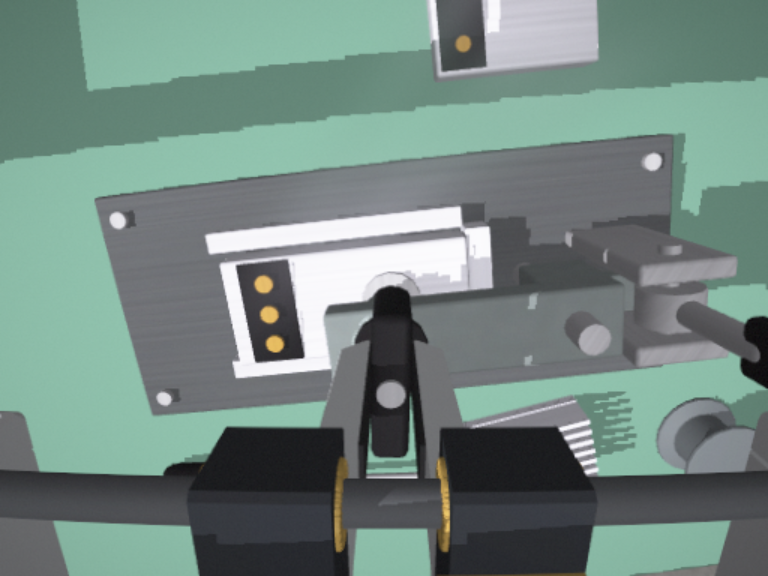

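```bash

python3 -m handwheel '{"delta_pos":[[-0.7,0,0],[0,0,0],[0,0,0],[0,0,0],[0,0,0],[0,0,0],[0,0,0],[0,0,0]],"rotation":[[0,0,0.14],[0,0,0.14],[0,0,0.14],[0,0,0.14],[0,0,0.14],[0,0,0.14],[0,0,0.14],[0,0,0.14]],"claw":[1,1,1,1,1,1,1,1]}'
python3 - <<'E'
from h import *
from bench import robot
o=robot.get_obs();print(toF(o["tool_pos"])*1000,o["tool_pos"],o["ee_rot"],o["wrist_torque"])
s=robot.snapshot("wrist");cv2.imwrite("pics/w7.png",cv2.resize(s["color"][:,:,::-1],(768,576)))
E
```

```text
time: 13.6
tool_pos: [0.5359, 0.0309, 0.1236]
ee_rot: [3.139, 0.001, 0.439]
wrist_force: [-0.5, -7.4, 1.4]
width: 0.0136
[-0.51922339 -2.06096212] [0.53589538 0.03089658 0.12355282] [3.13850309e+00 1.11577707e-03 4.38813056e-01] [-1.41612499 -0.10523472  0.06431634]
```

View pics/w7.png

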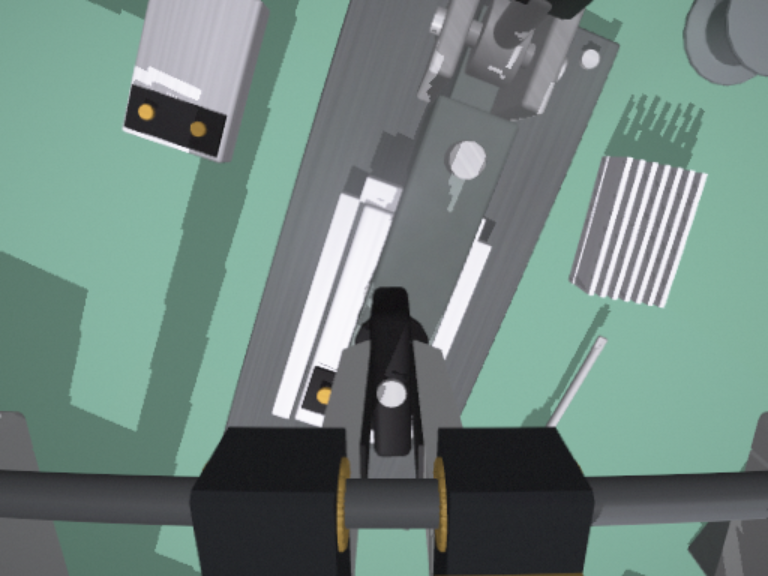

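```bash

python3 -m handwheel '{"delta_pos":[[-0.6,1.4,0],[0,0,0],[0,0,0],[0,0,0],[0,0,0],[0,0,0],[0,0,0],[0,0,0]],"rotation":[[0,0,0.15],[0,0,0.15],[0,0,0.15],[0,0,0.15],[0,0,0.15],[0,0,0.15],[0,0,0.15],[0,0,0.1]],"claw":[1,1,1,1,1,1,1,1]}'
python3 - <<'E'
from h import *
from bench import robot
o=robot.get_obs();print(toF(o["tool_pos"])*1000,o["tool_pos"],o["ee_rot"],o["wrist_torque"])
s=robot.snapshot("wrist");cv2.imwrite("pics/w8.png",cv2.resize(s["color"][:,:,::-1],(768,576)))
s=robot.snapshot("scene");crop(s,"s8",(260,195),66,6)
E
```

```text
time: 14.65
tool_pos: [0.5343, 0.031, 0.1235]
ee_rot: [3.139, 0.002, -0.709]
wrist_force: [-3.7, -3.4, 4.7]
width: 0.0138
[-2.09999816 -1.83150571] [0.53429939 0.03096233 0.12353594] [ 3.13908944e+00  2.47137976e-03 -7.09294721e-01] [-0.81498295  0.73502124  0.09655474]
s8 x0,y0 194 146 k 6
```

View pics/w8.png

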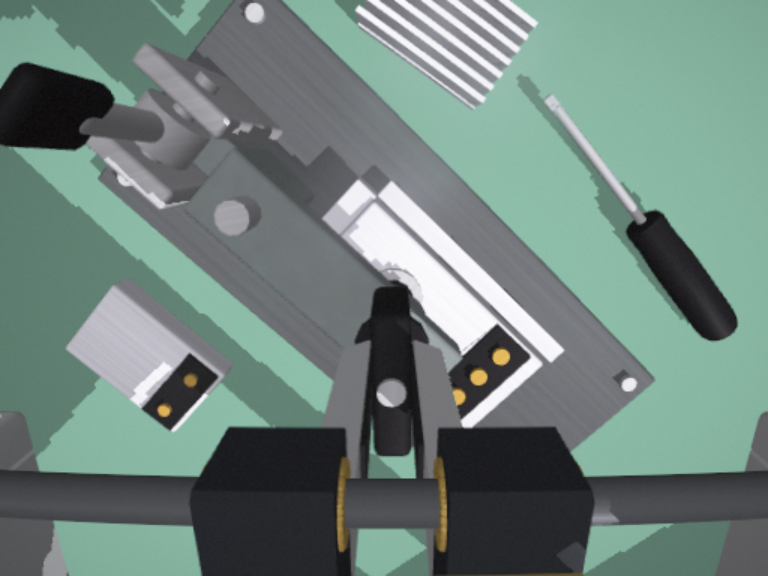

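View pics/s8.png

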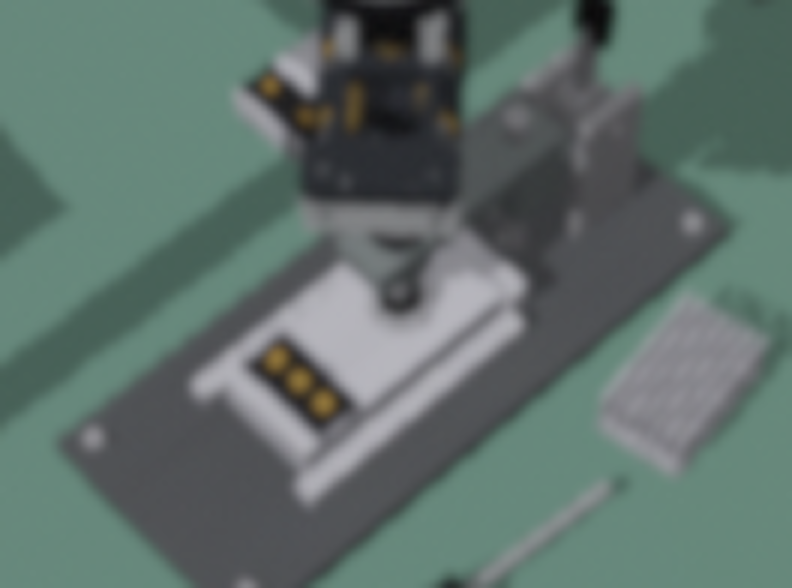

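The bar is held along the jaws and, from the tool yaw of −0.709, the nut angle is about 2.38 (gap about 0.5 mm or less). I'll release and lift.

```bash

python3 -m handwheel '{"delta_pos":[[0,0,0],[0,0,0],[0,0,0],[0,0,0],[0,0,-15],[0,0,-25],[0,0,-25],[0,0,-25]],"rotation":[[0,0,0],[0,0,0],[0,0,0],[0,0,0],[0,0,0],[0,0,0],[0,0,0],[0,0,0]],"claw":[0,0,0,0,0,0,0,0]}'
python3 - <<'E'
from h import *
from bench import robot
o=robot.get_obs();print(toF(o["tool_pos"])*1000,o["tool_pos"],o["ee_rot"],o["wrist_torque"])
s=robot.snapshot("wrist");cv2.imwrite("pics/w9.png",cv2.resize(s["color"][:,:,::-1],(768,576)))
import pickle;pickle.dump(s,open("w9.pkl","wb"))
plan(F(0,.06,.245),PSI,8)
E
```

```text
time: 15.75
tool_pos: [0.5361, 0.031, 0.2157]
ee_rot: [-3.14, -0.001, -0.706]
wrist_force: [-0.1, -0.3, -0.3]
width: 0.0469
[-0.33474294 -1.927575  ] [0.53606517 0.03104823 0.21565106] [-3.14045695e+00 -1.30345746e-03 -7.05921330e-01] [-0.02272323 -0.06530487 -0.01709662]
rotvec/row [-0.0003 -0.0011 -0.1011] t 15.8
[-5.7, -5.3, -3.2]
[-5.2, -5.8, -3.2]
[-4.6, -6.3, -3.1]
[-3.9, -6.7, -3.1]
[-3.2, -7.1, -3.1]
[-2.5, -7.4, -3.1]
[-1.7, -7.6, -3.1]
[-1.0, -7.7, -3.1]
```

View pics/w9.png

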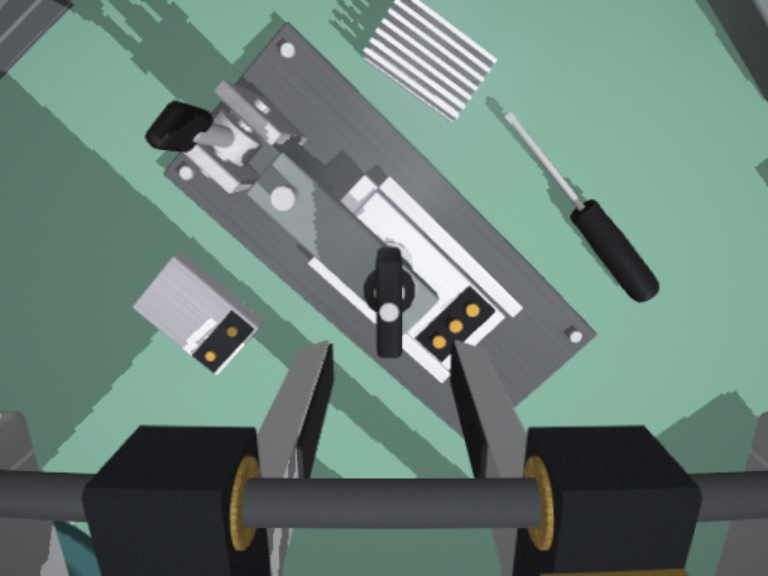

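```bash
python3 - <<'E'
from h import *
import pickle
a=pickle.load(open("w5.pkl","rb"));b=pickle.load(open("w9.pkl","rb"));t,sc=pickle.load(open("c0.pkl","rb"))
W=lambda s,u,v:(s,(u+.5)/1.5-.5,(v+.5)/1.5-.5)
x,e=tri([W(a,649,290),W(b,180,127),(t,181+97/6-.4,159+272/6-.4)]);f=toF(x);print(x,e,f,"ang",np.arctan2(f[1]-.13,x[2]-.09))
for th in(0,.1,.2):
    P=F(0,.13+.07*np.sin(th),.09+.07*np.cos(th));print(th,[ (np.round(proj(q,P),1)) for q in(a,b,t)])
plan(F(0,.08,.22),PSI,8)
E
```

```text
[0.52222295 0.16836637 0.15728854] [1.2813558485549879, 2.788003715457304, 0.8313501872891603] [1.16383551e-05 1.36086042e-01] ang 0.09020150473018716
0 [array([427.7, 194.2]), array([124.3,  87.7]), array([199.6, 203.7])]
0.1 [array([436.2, 193.2]), array([116.8,  80.7]), array([197.1, 204. ])]
0.2 [array([444.1, 191.9]), array([109.8,  73.8]), array([194.7, 204.4])]
rotvec/row [-0.0003 -0.0011 -0.1011] t 15.8
[-7.6, -7.0, -0.0]
[-6.8, -7.7, -0.0]
[-6.0, -8.3, -0.0]
[-5.1, -8.9, -0.0]
[-4.2, -9.4, -0.0]
[-3.2, -9.8, -0.0]
[-2.2, -10.0, -0.0]
[-1.2, -10.2, -0.0]
```

```bash

python3 -m handwheel '{"delta_pos":[[-7.5,-7,0],[-7,-8,0],[-6,-8.5,0],[-5,-9,0],[-4,-9.5,0],[-3,-10,0],[-2,-10,0],[-1,-10,0]],"rotation":[[0,0,-0.101],[0,0,-0.101],[0,0,-0.101],[0,0,-0.101],[0,0,-0.101],[0,0,-0.101],[0,0,-0.101],[0,0,-0.101]],"claw":[1,1,1,1,1,1,1,1]}'
python3 -m handwheel '{"delta_pos":[[0,0,10],[0,0,10],[0,0,10],[0,0,10],[0,0,10],[0,0,5],[0,0,0],[0,0,0]],"rotation":[[0,0,0],[0,0,0],[0,0,0],[0,0,0],[0,0,0],[0,0,0],[0,0,0],[0,0,0]],"claw":[1,1,1,1,1,1,1,1]}'
python3 - <<'E'
from h import *
from bench import robot
o=robot.get_obs();print(toF(o["tool_pos"])*1000,o["tool_pos"],o["ee_rot"])
s=robot.snapshot("wrist");cv2.imwrite("pics/w10.png",cv2.resize(s["color"][:,:,::-1],(768,576)))
s=robot.snapshot("scene");crop(s,"s10",(280,180),66,6)
E
```

```text
time: 16.8
tool_pos: [0.5274, 0.1135, 0.2139]
ee_rot: [-3.142, -0.001, 0.105]
wrist_force: [-0.5, 0.4, -0.2]
width: 0.0005
time: 17.8
tool_pos: [0.5276, 0.1132, 0.1589]
ee_rot: [3.142, -0.001, 0.102]
wrist_force: [0.1, -0.8, -0.3]
width: 0.0001
[-0.34197821 80.61478486] [0.52757324 0.1131526  0.15893384] [ 3.14152650e+00 -9.26976967e-04  1.01958544e-01]
s10 x0,y0 214 131 k 6
```

View pics/w10.png

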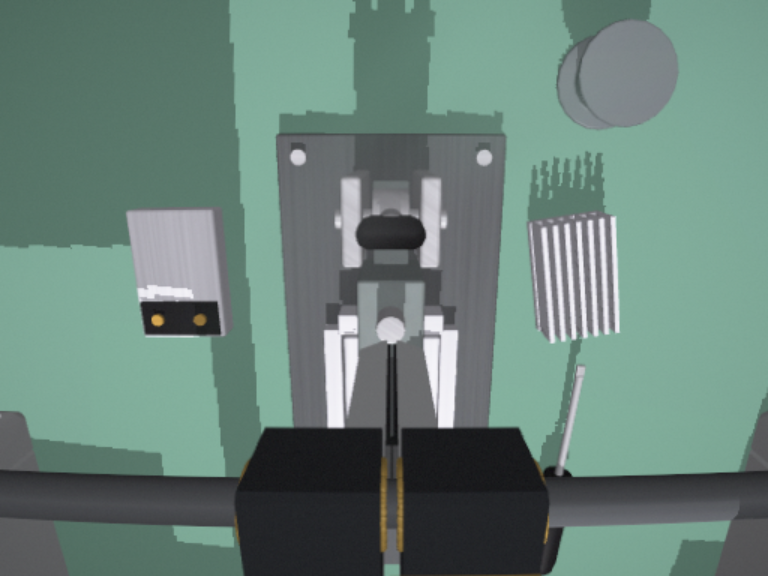

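View pics/s10.png

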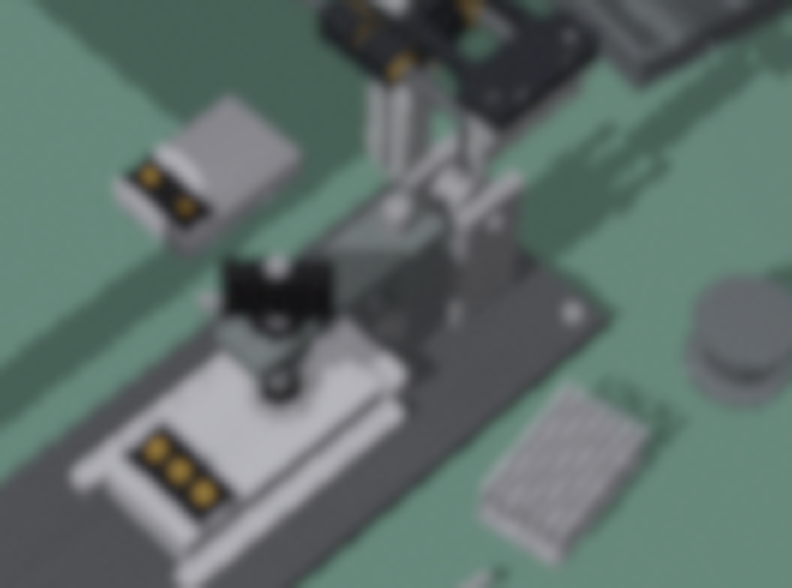

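Picture: handle centred at (391,232) ahead of the shut fingers; the pad in the scene view (280,385) sits on the module with no visible gap. Now I'll flip the lever.

```bash

python3 -m handwheel '{"delta_pos":[[0,-12,0],[0,-12,0],[0,-12,0],[0,-6,0],[0,-7,0.5],[0,-7,1],[0,-6.5,2],[0,-6.5,2.5]],"rotation":[[0,0,0],[0,0,0],[0,0,0],[0,0,0],[0,0,0],[0,0,0],[0,0,0],[0,0,0]],"claw":[1,1,1,1,1,1,1,1]}'
python3 -m handwheel '{"delta_pos":[[0,-6,3.5],[0,-6,3.5],[0,-5,4.5],[0,-5,4.5],[0,-4,5.5],[0,-4,5.5],[0,-3,6.5],[0,-3,6.5]],"rotation":[[0,0,0],[0,0,0],[0,0,0],[0,0,0],[0,0,0],[0,0,0],[0,0,0],[0,0,0]],"claw":[1,1,1,1,1,1,1,1]}'
python3 - <<'E'
from h import *
from bench import robot
o=robot.get_obs();print(toF(o["tool_pos"])*1000,o["tool_pos"],o["ee_rot"])
s=robot.snapshot("wrist");cv2.imwrite("pics/w11.png",cv2.resize(s["color"][:,:,::-1],(768,576)))
s=robot.snapshot("scene");crop(s,"s11",(280,180),66,6)
E
```

```text
time: 18.9
tool_pos: [0.5202, 0.1819, 0.1522]
ee_rot: [3.141, 0.0, 0.102]
wrist_force: [-0.4, -1.6, 0.1]
width: 0.0008
time: 19.9
tool_pos: [0.5167, 0.2179, 0.1122]
ee_rot: [-3.142, -0.0, 0.102]
wrist_force: [0.3, -1.7, 2.0]
width: 0.0006
[ -0.44338454 185.88048231] [0.51665184 0.21785026 0.11216261] [-3.14153744e+00 -3.31193624e-04  1.02041833e-01]
s11 x0,y0 214 131 k 6
```

View pics/w11.png

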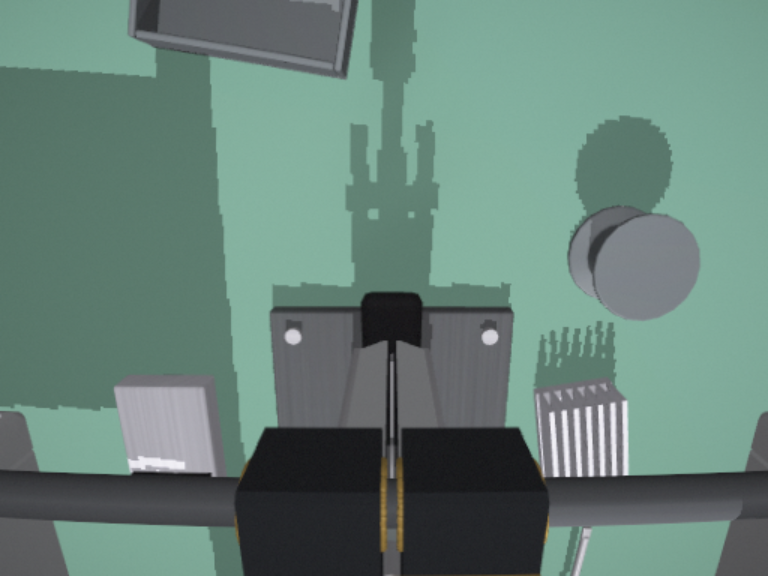

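View pics/s11.png

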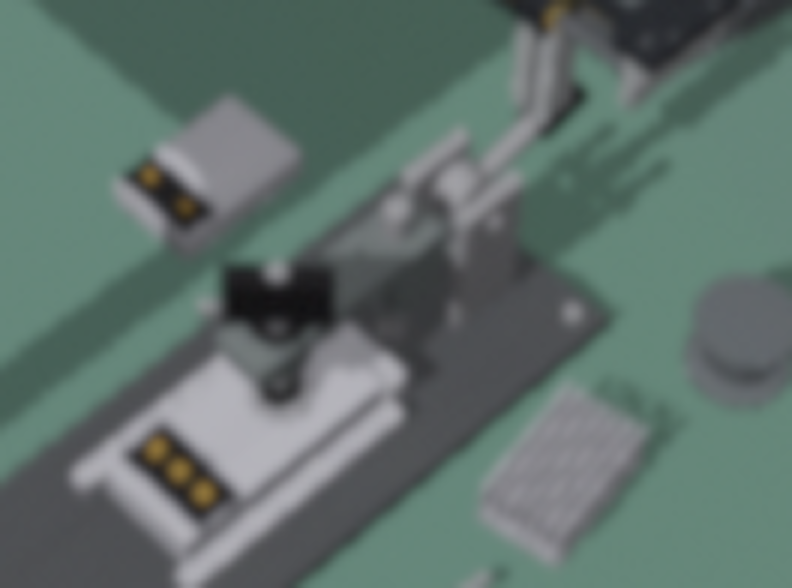

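The handle (391,320 in the wrist view) is being carried over under the fingertips. I'll finish pressing it down.

```bash

python3 -m handwheel '{"delta_pos":[[0,-1.5,5],[0,-1.5,5],[0,-0.5,3.5],[0,0,3.5],[0,0,2],[0,0,2],[0,0,1],[0,0,0]],"rotation":[[0,0,0],[0,0,0],[0,0,0],[0,0,0],[0,0,0],[0,0,0],[0,0,0],[0,0,0]],"claw":[1,1,1,1,1,1,1,1]}'
python3 -m handwheel '{"delta_pos":[[0,0,1],[0,0,1],[0,0,1],[0,0,0],[0,0,0],[0,0,0],[0,0,0],[0,0,0]],"rotation":[[0,0,0],[0,0,0],[0,0,0],[0,0,0],[0,0,0],[0,0,0],[0,0,0],[0,0,0]],"claw":[1,1,1,1,1,1,1,1]}'
```

```text
time: 21.0
tool_pos: [0.5165, 0.2215, 0.0966]
ee_rot: [-3.141, -0.003, 0.102]
wrist_force: [-8.8, -3.4, 23.0]
width: 0.0002
time: 22.0
tool_pos: [0.5166, 0.2215, 0.0963]
ee_rot: [-3.141, -0.005, 0.102]
wrist_force: [-13.5, -4.0, 32.3]
width: 0.0004
```

```bash

python3 -m handwheel '{"delta_pos":[[0,0,-10],[0,0,-20],[0,0,-25],[0,0,-25],[0,5,-25],[0,15,-20],[0,20,-20],[0,20,0]],"rotation":[[0,0,0],[0,0,0],[0,0,0],[0,0,0],[0,0,0],[0,0,0],[0,0,0],[0,0,0]],"claw":[1,1,1,1,1,1,1,1]}'
python3 -m handwheel '{"delta_pos":[[0,30,0],[0,30,0],[0,30,0],[0,30,0],[0,30,0],[0,30,0],[0,20,0],[0,0,0]],"rotation":[[0,0,0],[0,0,0],[0,0,0],[0,0,0],[0,0,0],[0,0,0],[0,0,0],[0,0,0]],"claw":[1,1,1,1,1,1,1,1]}'
python3 - <<'E'
from h import *
from bench import robot
import pickle
s=robot.snapshot("wrist");cv2.imwrite("pics/w12.png",cv2.resize(s["color"][:,:,::-1],(768,576)));pickle.dump(s,open("w12.pkl","wb"))
s=robot.snapshot("scene");crop(s,"s12",(280,180),66,6)
s=robot.snapshot("top");cv2.imwrite("pics/t12.png",s["color"][:,:,::-1])
E
```

```text
time: 23.0
tool_pos: [0.5233, 0.1611, 0.2335]
ee_rot: [-3.141, -0.003, 0.103]
wrist_force: [-0.2, 0.1, 0.3]
width: 0.0005
time: 24.0
tool_pos: [0.5424, -0.0386, 0.2313]
ee_rot: [-3.141, 0.002, 0.1]
wrist_force: [-0.3, 1.6, 0.5]
width: 0.0006
s12 x0,y0 214 131 k 6
```

View pics/w12.png

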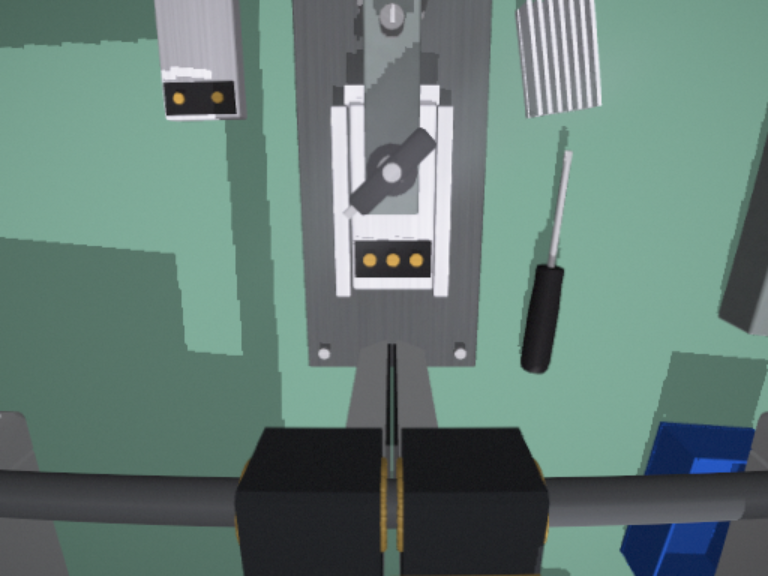

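View pics/s12.png

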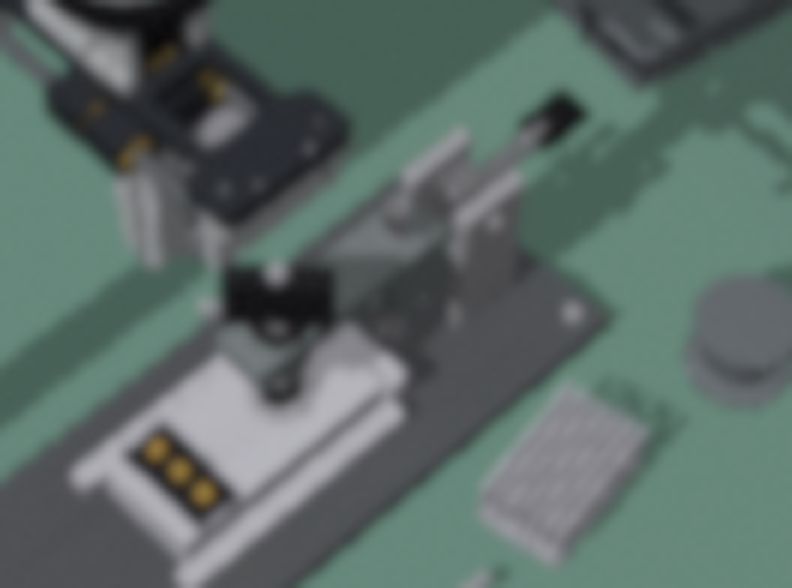

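View pics/t12.png

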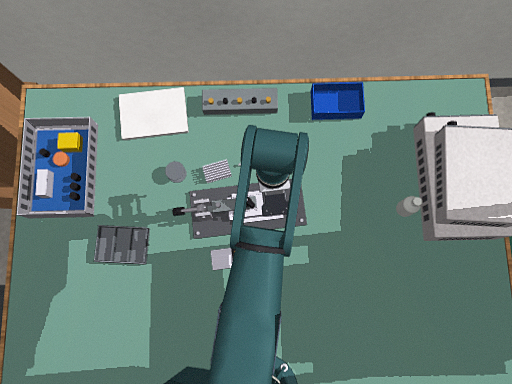

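```bash
python3 - <<'E'
from h import *
import pickle
s=pickle.load(open("w12.pkl","rb"))
W=lambda u,v:(s,(u+.5)/1.5-.5,(v+.5)/1.5-.5)
for p in[(354,289),(430,289)]:print("tail",toF(onz(*W(*p),.038))*1000)
a=onz(*W(352,212),.118);b=onz(*W(392,172),.1455)
print(a,b,toF(b)); d=a-b;print("nose ang -> theta",(PSI-np.arctan2(d[1],d[0]))%(2*np.pi))
c=onz(*W(356,203),.1455);e=onz(*W(427,139),.1455);d=c-e;print("bar theta",(PSI-np.arctan2(d[1],d[0]))%(2*np.pi),np.linalg.norm(d))
A=cv2.imread("pics/s10.png",0);B=cv2.imread("pics/s12.png",0)
t=A[255:340,200:345].copy()
r=cv2.matchTemplate(B[235:365,180:365],t,cv2.TM_CCOEFF_NORMED);_,m,_,l=cv2.minMaxLoc(r);print(m,"shift crop px",l[0]-20,l[1]-20)
C=np.hstack([A[230:420,180:420],B[230:420,180:420]]);cv2.imwrite("pics/cmp.png",cv2.resize(C,None,fx=1.6,fy=1.6))
E
```

```text
tail [-31.26010456 -94.95158071]
tail [ 29.12989112 -95.02856541]
[0.51416732 0.00579409 0.118     ] [0.5355235  0.03239662 0.1455    ] [-0.00073494 -0.00053065]
nose ang -> theta 2.3502091709763095
bar theta 2.4207930455106688 0.05016800601288336
0.9909915328025818 shift crop px 0 6
```

View pics/cmp.png

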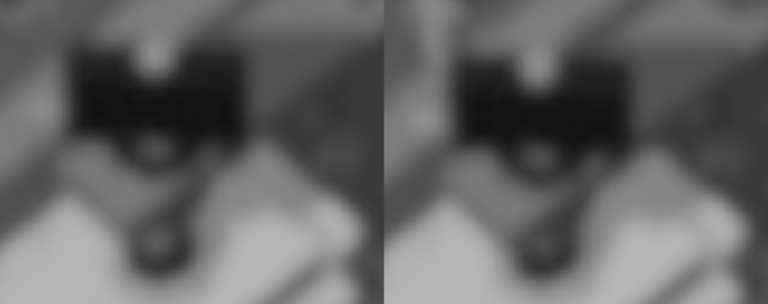

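```bash
python3 -c "
from bench import robot
print(robot.get_obs()['wrist_force']);print(robot.close_job())"
```

```text
[-0.48484681  0.07134439  0.01126768]
the job is handed in; nothing more can be done
None
```

I pushed the module home, turned the nut until the pad just touched the spot, flipped the lever flat and backed the arm away. The job was handed in at about 24 s of the 72 s allowed. No verdict was reported.

- **Module:** the tail measured at fixture y of about −95.0 mm in the last picture, where home is −95. When I pushed it in, it stopped dead with 21 N on the wrist.
- **Nut:** the angle was about 2.38 rad from the tool yaw at release. The final picture gave 2.35 to 2.42, which works out to a plunger press of about 5 mm. I inferred this and did not measure it directly.
- **Lever:** I pressed it down until it would go no further, with the fingertips at 96 mm height and 32 N. The pictures show it lying flat.
- **Arm drop:** the nut moved down about 1 pixel in the scene view, which fits the expected 5.5 mm only roughly at that resolution.
- **Bystanders:** none showed visible movement in the pictures. The gripper was clear of everything, with wrist force under 1 N.
- **Disagreements:** the nut's axis came out up to 2 mm off the camera estimate while I was gripping it, giving about 7 N of side force. It caused no problem. A few corner measurements from two views failed because I matched the wrong points, so I did not use them.

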